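# Pack hat-shaped vacuum plugs head to tail in their tray

### The arm

A 7-joint arm with a two-finger parallel gripper is mounted at the origin on a cart in front of the work surface, level with it; the furniture and walls round the work are solid. World frame = base frame: x ahead of the robot, y to its left, z up, the work surface at z = 0. Lengths are in m, angles in rad, forces in N, time in s.
With the tool pointing down it reaches from about 0.35 to 0.9 m from the base axis. Payload 8.1 kg.
Tool frame: the origin (TCP) lies at the very end of the fingers, on their centre line; the grasp point (between the pads) lies 19 mm behind it (grasp_offset is the distance from the TCP to the grasp point, in m); z points along the fingers, y is the line along which they close (so a half turn about z gives the same grasp; the last joint's range is limited). The gripper opens to 92 mm and grips with 3 to 60 N. Pads are 19 mm wide; open, the fingers measure 130 mm over their backs; the gripper's body (75 mm by 190 mm) begins 47 mm behind the grasp point.
Start: joints at [-1.347, 0.434, 0.025, 1.573, -0.012, 1.134, -0.075], TCP at [0.201, 0.592, 0.227] pointing down, gripper open.
Joint ranges: [-2.62, 2.62], [-0.44, 2.09], [-1.27, 1.32], [0.08, 2.57], [-1.32, 4.46], [0.12, 2], [-2.74, 2.74]. Speed limits (rad/s): [2.22, 2.22, 3.01, 3.01, 3.14, 3.14, 3.14].

### API

Orientations are given as a rotation vector (axis times angle).
In Python, from cell import observe, get_image, camera_params, sign_off, silhouettes, grasp_offset gives the robot as it stands. The module is installed in compiled form; this text tells all that it offers.
- The arm moves only by the tool jog_arm, never from a script. Its argument "motion" is a list that holds one entry, the list of rows, each a list of 7 numbers: the shift along the tool's x, y, z in m, then the turn, a rotation vector about the tool's x, y, z in rad, then the closure, from -1 (fully open) to 1 (shut), so that 0 is half open. In form: [[[dx, dy, dz, wx, wy, wz, hand], ...]]. A call has 1 to 10 rows; each row is the pose to reach, as a shift and turn from the pose commanded when the call began, along the tool's axes at that moment; what a row does not reach only later rows make up. A row lasts 1/12 s, in which the tool goes at most 41.7 mm and 7.16 degrees, less where a joint would pass 70% of its speed; a pose out of reach is approached as far as the arm can. A call with a gripper value outside its range is refused whole. The fingers move at their own pace and stop on an object; "force" is the grip in N (left out, the last holds). Time passes only in rows, so rows that repeat a pose let the fingers close. It gives the time, the measured TCP pose, the force, the opening and the grip force at its end, in the units of the state.
- observe(): the state, without advancing time (a new reading comes with each control period).
- get_image(name): name is "scene" or "top"; returns the picture (480x640x3 uint8, red, green, blue); there is no depth.
- camera_params(name): a dict with "vertical_fov" (degrees; the focal length in pixels is half the picture's height over the tangent of half this angle, whatever the lens; pixels are square), "cx", "cy" (the principal point, pixels), "T" (4x4, takes a point from camera to world coordinates). Camera axes: x right, y down, z forward; pixel columns grow to the right and rows downward; lengths in m; the calibration is good to about 2 mm. A picture is of the moment at which its call begins. camera_params takes no time and is no camera call.
- sign_off(): hands the job in; it is judged then, once.
Trained networks look in the newest picture that a camera, given by its name, has taken for a name from the list of things; names that differ only in an ending like _2 or _b are one class to them, and where a whole thing is asked for, a point or a joint stands for the part that bears it (a point fixed in the world has none). Each returns a list of dicts, best first, with "p" (0 to 1); they miss things now and then, are a little off and sometimes report something else, mostly with a low value. They report only what shows in the picture. A call takes as long as a camera call. They do not tell look-alikes from the thing itself.
- silhouettes(query, camera): "mask" (480x640 bool, what is visible of it) and "pixel" ([column, row] in pixels, amid what is visible of it).
The state is a dict: "clock": time; "joints": joint angles; "dq": joint speeds; "joint_efforts": joint torques, N m; "position": TCP position; "ee_rot": TCP orientation; "force": force on the tool from outside, world axes, zero at the start; "ft_torque": the same for the moment, N m; "width": opening from 0.0 (shut) to 1.0 (fully open); "gripper_force": force on a finger pad.
Only numpy, scipy, OpenCV 4.12 (cv2) and the standard library are available. Lean on these libraries where they do the work, as an engineer would, in place of code of your own. Each camera call takes 0.05 s, during which the arm holds its last target. There are 200 camera calls.

### The job

Pack the two hat-shaped plugs from the sloping stand into the blue tray with the one that is already there, alternately up and down so that all three fit in one tight row: the plug that stands with its flange down goes to the free end of the tray, the one that hangs with its flange up then goes in the middle, barrel down between the other two. All three must stand flat on the tray floor; set them down, do not drop them.

Things in the scene. Friction and masses are not known exactly. Their poses are not given: they have to be found in the camera images.
- tray: Fixed blue tray, 180 x 78 mm plus end lips, rim 14 mm above the worktop; inside 172 x 70 mm, floor 4 mm above the worktop. Origin: centre of its underside; x along the row (long side), z up. In the packed row the plugs' axes stand at x = -52, 0 and +52 mm, y = 0, the end ones nearly touching the end walls; the middle one then has about 3 mm of room to each neighbour.
- stand: Fixed grey stand with an aluminium board, 100 x 200 mm, sloping 25 degrees, low edge towards the robot (the stand's -x). Two places for plugs side by side. Origin: centre of the underside; x uphill, y from place to place, z up. The board's upward normal is (-0.423, 0, 0.906) in this frame.
- place_1 (a point): One place of the stand, at y = +55 mm: centre of the top of a black collar, 49 mm across, standing 10 mm up from the board round a 41 mm through hole. Two 6 mm steel pins on its downhill side (40 degrees either side of straight downhill, 36 mm from the centre) rise 6 mm above the collar and stop a plug sliding. Its +-y sides are free for fingers down to the board.
- place_2 (a point): The other place of the stand, at y = -55 mm, made the same. Both points lie 80 mm above the worktop.
- plug_a: Solid aluminium hat-shaped plug, 70 mm long, round about z: flange disc 64 mm across, 14 mm thick; on it a barrel 34 mm across, 56 mm long. About 0.25 kg. Origin: on the axis, mid-thickness of the flange; z points to the barrel's end (z = +63 mm); the flange's outer face is z = -7 mm. Loose, stands already flange down at one end of the tray, origin 7 mm above its floor.
- plug_b: Same plug, origin and axes as plug_a. At the start it stands flange down (z along the board's normal) on the collar of either place of the stand, barrel pointing up and towards the robot. Goes flange down to the free end of the tray, origin 7 mm above the tray floor.
- plug_c: Same plug, origin and axes as plug_a. At the start it hangs flange up (z into the board) in the other place: flange on the collar, barrel through the hole with 3 mm play all round, so draw it out along the board's normal. Its flange can be gripped from the stand's +-y sides. Goes flange up into the middle of the tray, barrel end on the floor, origin 63 mm above that floor.
Things that resemble listed ones, but are neither listed nor needed, are in the scene too. Leave any green look-alike of the plug_b alone.

How it is judged:
By the outcome, as a careful person would: the job done as asked, in the order asked, and still so for the second after the job is handed in, with the robot touching nothing.
It also fails if it takes over 53 s, if anything falls off the work surface, if the arm or the gripper's body presses on something with over 40 N, if the wrist force passes 120 N, or if a joint passes its speed limit or range.

## Working session

There is one attempt and no reset: what is moved stays moved. The work goes in short steps, Python scripts to look and compute and a tool call to move; the robot and the scene stay as the last step left them, time stands still between calls to the robot, and variables do not carry over. Pictures are saved under pics/ and viewed, at most 10 in all, crops included, and the job is handed in when it is done.

Besides the shell and the picture viewer there is one more tool, called after "Emit:" in YAML: its name, and indented under it one key for each argument. jog_arm: Moves the arm, as the interface text tells. Its arguments: {"type":"object","properties":{"motion":{"type":"array"},"force":{"type":"number"}},"required":["motion"]}

```bash
mkdir -p pics; ls; python3 - <<'E'
from cell import *
import cv2,numpy as np
for c in ("scene","top"):
    im=get_image(c); cv2.imwrite(f"pics/{c}0.png",im[:,:,::-1]); p=camera_params(c); print(c,p)
    for q in ("tray","stand","plug_b"):
        for d in silhouettes(q,c):
            m=d["mask"]; ys,xs=np.nonzero(m); print(c,q,round(d["p"],2),np.round(d["pixel"]),m.sum(),xs.min(),xs.max(),ys.min(),ys.max())
s=observe();print(s,grasp_offset)
E
```

```text
pics
scene {'vertical_fov': 56.99059465227774, 'cx': 322.41813835800605, 'cy': 241.87012817964293, 'T': array([[-0.65857459, -0.43904537,  0.61116174,  0.01402272],
       [-0.7522668 ,  0.40498622, -0.519693  ,  0.46593446],
       [-0.01934328, -0.80201329, -0.59699289,  0.56552068],
       [ 0.        ,  0.        ,  0.        ,  1.        ]])}
scene tray 0.96 [364. 210.] 1524 333 419 194 226
scene tray 0.58 [247. 273.] 6431 186 311 209 323
scene stand 0.9 [245. 270.] 6250 186 309 209 322
scene plug_b 0.89 [429. 241.] 839 413 447 228 259
scene plug_b 0.84 [256. 352.] 1364 229 282 323 370
scene plug_b 0.8 [401. 205.] 655 385 412 184 219
scene plug_b 0.8 [226. 261.] 1062 207 245 242 275
scene plug_b 0.79 [276. 228.] 1139 255 290 204 247
scene plug_b 0.56 [329. 311.] 1369 314 351 291 343
top {'vertical_fov': 55.11560472825915, 'cx': 311.63937437766896, 'cy': 234.31039515630843, 'T': array([[-0.06700438, -0.97032923,  0.2323179 ,  0.32637691],
       [-0.9977519 ,  0.06487077, -0.01682065,  0.00583115],
       [ 0.00125092, -0.23292268, -0.97249445,  0.92552923],
       [ 0.        , 
[... 449 characters left out ...]
: array([-1.34660175,  0.43462557,  0.02496217,  1.57332567, -0.01160214,
        1.13401177, -0.07508943]), 'dq': array([ 1.84472087e-03, -3.68067301e-04, -1.52060880e-05, -8.34125274e-04,
        1.49140451e-03, -1.23038894e-04,  2.09844043e-04]), 'joint_efforts': array([-1.70531337e-03, -6.66976976e+01,  9.82664488e-01, -3.14408970e+01,
       -6.06149132e-02,  3.55771207e-02,  3.50589369e-05]), 'position': array([0.20061938, 0.59185545, 0.22661464]), 'ee_rot': array([-5.11108487e-01, -3.09971549e+00,  3.52684329e-04]), 'force': array([0.24024479, 0.08505757, 0.21175055]), 'ft_torque': array([-0.00359634,  0.0034485 , -0.05812656]), 'gripper_force': 0.0, 'width': 1.002009485300291} 0.0188
```

```bash
python3 - <<'E'
import cv2,numpy as np
a=cv2.imread("pics/scene0.png")[170:390,170:470]; b=cv2.imread("pics/top0.png")[140:350,140:460]
a=cv2.resize(a,(800,587),interpolation=3);b=cv2.resize(b,(800,525),interpolation=3)
cv2.imwrite("pics/sc.png",a);cv2.imwrite("pics/tc.png",b)
E
```

```text
(no output)
```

View pics/sc.png

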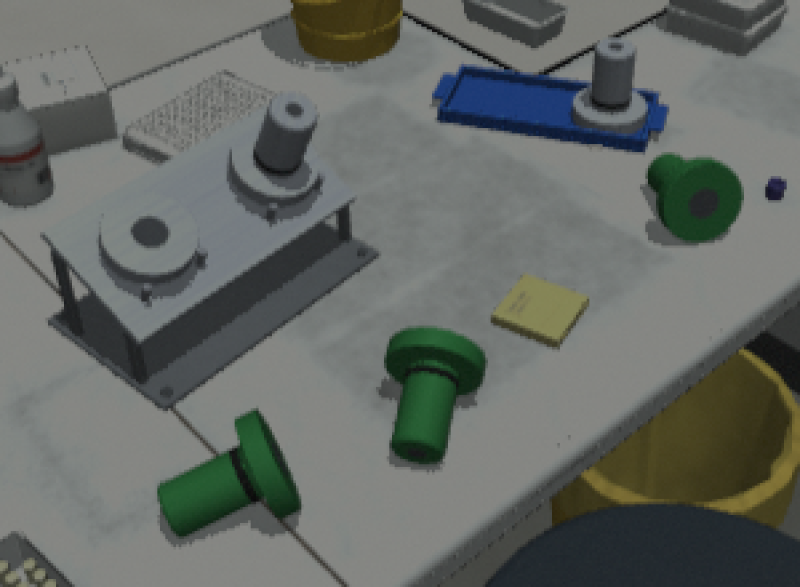

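View pics/tc.png

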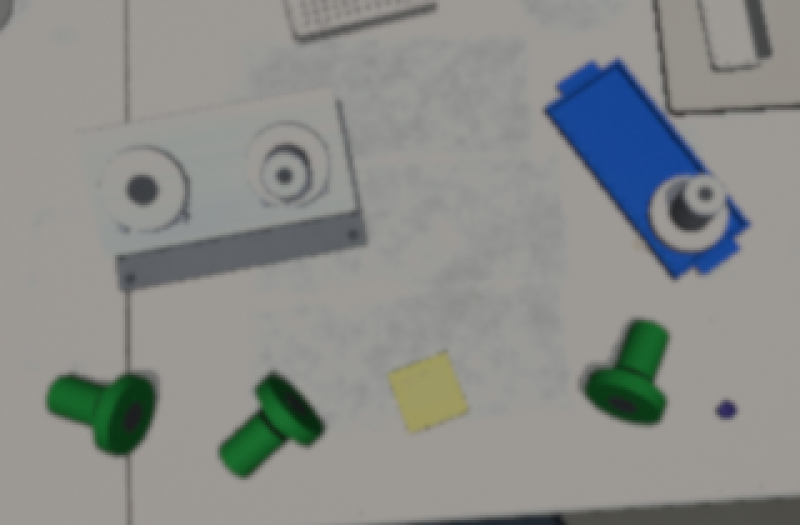

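View pics/top0.png

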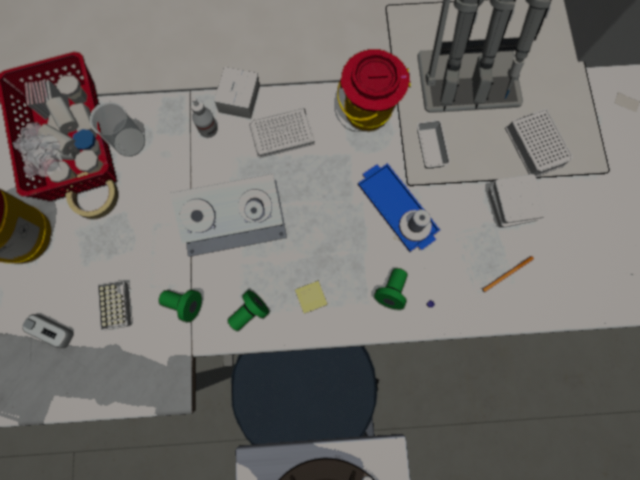

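Scene: the grey plug standing on the stand (top px 254,207; scene 276,228) is plug_b at place_2. The hanging one (top 196,216; scene 226,261) is plug_c at place_1. Plug_a is at the tray's near end (top 418,224; scene 401,205). The three green plugs lying on the table (top 186,303; 252,309; 393,294) are look-alikes and stay put. The crops above confirm this.

```bash
cat > h.py <<'E'
import cv2,numpy as np
from cell import *
from scipy.optimize import minimize
from scipy.spatial.transform import Rotation as R
CP={c:camera_params(c) for c in ("scene","top")}
def proj(c,P):
    p=CP[c];T=p["T"];f=240/np.tan(np.radians(p["vertical_fov"])/2)
    q=(np.atleast_2d(P)-T[:3,3])@T[:3,:3]
    return np.c_[f*q[:,0]/q[:,2]+p["cx"],f*q[:,1]/q[:,2]+p["cy"]]
def ray(c,uv,z):
    p=CP[c];T=p["T"];f=240/np.tan(np.radians(p["vertical_fov"])/2)
    d=T[:3,:3]@np.array([(uv[0]-p["cx"])/f,(uv[1]-p["cy"])/f,1]);return T[:3,3]+d*(z-T[2,3])/d[2]
t=np.linspace(0,2*np.pi,120,endpoint=False)
def circ(r,z): return np.c_[r*np.cos(t),r*np.sin(t),0*t+z]
def hull(c,P):
    h=cv2.convexHull(proj(c,P).astype(np.float32))[:,0]
    d=np.roll(h,-1,0)-h; n=np.maximum(2,(np.linalg.norm(d,axis=1)*2).astype(int)+1)
    return h,np.vstack([h[i]+d[i]*np.linspace(0,1,n[i],endpoint=False)[:,None] for i in range(len(h))])
def inside(h,p): return np.array([cv2.pointPolygonTest(h,(float(a),float(b)),False)>0 for a,b in p])
def plugpts(c,o,Rm,hang=False):
    W=lambda P:P@Rm.T+o
    hf,pf=hull(c,np.vstack([W(circ(.032,-.007)),W(circ(.032,.007))]))
    if hang: return pf
    hb,pb=hull(c,np.vstack([W(circ(.017,.007)),W(circ(.017,.063))]))
    return np.vstack([pf[~inside(hb,pf)],pb[~inside(hf,pb)],proj(c,W(circ(.017,.063)))])
def grad(im,s):
    im=cv2.GaussianBlur(im.astype(np.float32),(0,0),s)
    return np.minimum(np.hypot(cv2.Sobel(im,cv2.CV_32F,1,0),cv2.Sobel(im,cv2.CV_32F,0,1)),120)
def score(g,p):
    return cv2.remap(g,p[:,0].astype(np.float32).reshape(-1,1),p[:,1].astype(np.float32).reshape(-1,1),1).mean()
def fit(f,x0,ims,cams,step):
    x=np.array(x0,float)
    for s in (3,1.5,.8):
        G={c:grad(ims[c],s) for c in cams}
        fun=lambda v:-sum(score(G[c],f(c,v))/G[c].std() for c in cams)
        sx=np.vstack([x]+[x+np.eye(len(x))[i]*step[i]*s/2 for i in range(len(x))])
        r=minimize(fun,x,method="Nelder-Mead",options=dict(initial_simplex=sx,xatol=1e-5,fatol=1e-5,maxiter=600));x=r.x
    return x,-r.fun
Rst=lambda yaw:(R.from_euler("z",yaw)*R.from_euler("y",-25,degrees=True)).as_matrix() # z = board normal
E
cat > m.py <<'E'
from h import *
I={c:cv2.imread(f"pics/{c}0.png") for c in CP}
gray={c:cv2.cvtColor(I[c],6) for c in CP}
blue={c:np.clip(I[c][:,:,0].astype(int)-I[c][:,:,2],0,255) for c in CP}
both=("scene","top")
# stand yaw & plugs
b0=ray("top",(254,207),.087);c0=ray("top",(196,216),.087);d=c0-b0
yaw0=np.arctan2(-d[0],d[1]);print("init",b0,c0,np.linalg.norm(d),yaw0)
def pos(x,y,yaw,s):  # plug origin: place + 7mm n
    n=Rst(yaw)[:,2]; return np.array([x,y,.08])+.007*n+s*.055*np.array([-np.sin(yaw),np.cos(yaw),0])
flip=R.from_euler("x",180,degrees=True).as_matrix()
def fs(c,v): return np.vstack([plugpts(c,pos(*v,-1),Rst(v[2])),plugpts(c,pos(*v,1),Rst(v[2])@flip,True)])
m0=(b0+c0)/2
def tray(c,v):
    x,y,a=v;Q=R.from_euler("z",a).as_matrix();W=lambda P:np.array(P)@Q.T+[x,y,0]
    out=hull(c,W([[i*.09,j*.039,k] for i in(-1,1) for j in(-1,1) for k in(0,.014)]))[1]
    inn=hull(c,W([[i*.086,j*.035,.014] for i in(-1,1) for j in(-1,1)]))[1]
    return np.vstack([out,inn*1])
ta=np.median(np.argwhere(blue["top"]>60)[:,::-1],0);print(ta,(blue["top"]>60).sum())
rect=cv2.minAreaRect(np.argwhere(blue["top"]>60)[:,::-1].astype(np.float32));bx=cv2.boxPoints(rect)
P=np.array([ray("top",q,.01) for q in bx]);e=P[1]-P[0];e2=P[2]-P[1];e=e if np.linalg.norm(e)>np.linalg.norm(e2) else e2
a0=np.arctan2(e[1],e[0]);t0=P.mean(0);print("tray0",t0,np.degrees(a0),np.linalg.norm(e))
for cs in (both,("top",),("scene",)):
    v,sc=fit(fs,[m0[0],m0[1],yaw0],gray,cs,[.006,.006,.06]);print(cs,"stand",np.round(v,4),sc)
    b,_=fit(lambda c,u:plugpts(c,[u[0],u[1],pos(*v,-1)[2]],Rst(v[2])),pos(*v,-1)[:2],gray,cs,[.003,.003]);print(" b",np.round(b,4),np.round(pos(*v,-1),4))
    cc,_=fit(lambda c,u:plugpts(c,[u[0],u[1],pos(*v,1)[2]],Rst(v[2])@flip,True),pos(*v,1)[:2],gray,cs,[.003,.003]);print(" c",np.round(cc,4),np.round(pos(*v,1),4))
    w,sc=fit(tray,[t0[0],t0[1],a0],blue,cs,[.006,.006,.06]);print(" tray",np.round(w,4),sc)
    p0=ray("top",(413,229),.011)[:2]
    a,_=fit(lambda c,u:plugpts(c,[u[0],u[1],.011],np.eye(3)),p0,gray,cs,[.006,.006]);Q=R.from_euler("z",w[2]).as_matrix()[:2,:2]
    print(" a",np.round(a,4),"in tray",np.round(Q.T@(a-w[:2]),4))
    if cs==both: B=(v,w,a)
v,w,a=B;col=(0,0,255);tiles=[]
for c,(x,y,W_,H) in (("scene",(180,180,260,150)),("top",(170,155,280,110))):
    k=3 if c=="scene" else 2.8
    z=cv2.resize(I[c][y:y+H,x:x+W_],None,fx=k,fy=k,interpolation=2)
    for p in np.vstack([fs(c,v),tray(c,w),plugpts(c,[*a,.011],np.eye(3))]):
        cv2.circle(z,tuple(int(q) for q in (p-[x,y]+.5)*k),0,col,-1)
    tiles.append(z)
ww=min(t.shape[1] for t in tiles);o=np.vstack([t[:,:ww] for t in tiles]);print(o.shape);cv2.imwrite("pics/ov.png",cv2.resize(o,None,fx=min(1,600/o.shape[0]),fy=min(1,600/o.shape[0])))
E
python3 m.py
```

```text
init [0.58728521 0.09711158 0.087     ] [0.57683691 0.20727499 0.087     ] 0.11065776901520623 0.094560842769844
[389. 195.] 2623
tray0 [0.71042718 0.09525515 0.01      ] -112.45828935017164 0.8238615145353944
('scene', 'top') stand [0.56   0.1804 0.1787] 2.883673906326294
 b [0.5657 0.1278] [0.5669 0.1257 0.0863]
 c [0.546 0.227] [0.5473 0.234  0.0863]
 tray [ 0.7153  0.0466 -1.4346] 1.3943020105361938
 a [ 0.5315 -0.1972] in tray [ 0.2166 -0.2151]
('top',) stand [0.5672 0.1497 0.144 ] 1.4010628461837769
 b [0.5716 0.0974] [0.5722 0.0949 0.0863]
 c [0.5646 0.188 ] [0.5564 0.2037 0.0863]
 tray [ 0.4847  0.2113 -1.4624] 0.7456087470054626
 a [ 0.5509 -0.2237] in tray [0.4396 0.0187]
('scene',) stand [0.5582 0.1835 0.1567] 2.0304207801818848
 b [0.5641 0.1284] [0.5639 0.1287 0.0863]
 c [0.5485 0.2266] [0.5467 0.2374 0.0863]
 tray [ 0.7154  0.0464 -1.4335] 1.3932420015335083
 a [ 0.5325 -0.1973] in tray [ 0.2164 -0.2145]
(758, 780, 3)
```

```bash
python3 - <<'E'
from h import *
M=[((429,241),(393,294)),((256,352),(186,303)),((329,311),(252,309)),((401,205),(418,224)),((226,261),(196,216)),((276,228),(254,207))]
for s,t in M:
    S=[(CP[c]["T"][:3,3],ray(c,p,0)) for c,p in (("scene",s),("top",t))]
    A=[];b=[]
    d=[(q-o)/np.linalg.norm(q-o) for o,q in S]
    k=np.linalg.lstsq(np.c_[d[0],-d[1]],S[1][0]-S[0][0],rcond=None)[0]
    p=S[0][0]+k[0]*d[0];q=S[1][0]+k[1]*d[1];print(s,t,np.round(p,3),np.round(q,3),"on table:",np.round(S[0][1],3)[:2],np.round(S[1][1],3)[:2])
# straightness: front table edge in top image
I=cv2.imread("pics/top0.png",0).astype(float)
I=cv2.GaussianBlur(I,(0,0),1)
xs=np.arange(210,640,20);ys=[]
for x in xs:
    g=-np.diff(I[315:375,x]);ys.append(315+g.argmax())
print(list(zip(xs,ys)))
xs=range(130,380,20);print([(x,60+np.argmin(I[60:110,x])) for x in xs])
ys=range(100,350,20);print("vert line",[(y,182+np.argmin(I[y,182:202])) for y in ys])
E
```

```text
(429, 241) (393, 294) [ 0.415 -0.155  0.034] [ 0.41  -0.159  0.035] on table: [ 0.441 -0.195] [ 0.414 -0.165]
(256, 352) (186, 303) [0.43  0.254 0.016] [0.422 0.246 0.013] on table: [0.442 0.248] [0.423 0.25 ]
(329, 311) (252, 309) [0.407 0.121 0.032] [0.4   0.115 0.031] on table: [0.431 0.1  ] [0.403 0.119]
(401, 205) (418, 224) [ 0.548 -0.225  0.029] [ 0.548 -0.225  0.029] on table: [ 0.577 -0.262] [ 0.555 -0.233]
(226, 261) (196, 216) [0.577 0.207 0.085] [0.577 0.208 0.086] on table: [0.677 0.161] [0.603 0.228]
(276, 228) (254, 207) [0.582 0.095 0.099] [0.583 0.096 0.099] on table: [0.703 0.016] [0.614 0.107]
[(np.int64(210), np.int64(355)), (np.int64(230), np.int64(315)), (np.int64(250), np.int64(352)), (np.int64(270), np.int64(351)), (np.int64(290), np.int64(349)), (np.int64(310), np.int64(348)), (np.int64(330), np.int64(347)), (np.int64(350), np.int64(345)), (np.int64(370), np.int64(343)), (np.int64(390), np.int64(342)), (np.int64(410), np.int64(341)), (np.int64(430), np.int64(339)), (np.int64(450), np.int64(338)), (np.int64(470), np.int64(337)), (np.int64(490), np.int64(335)), (np.int64(510), np.int64(334)), (np.int64(530), np.int64(332)), (np.int64(550), np.int64(331)), (np.int64(570), np.int64(329)), (np.int64(590), np.int64(328)), (np.int64(610), np.int64(327)), (np.int64(630), np.int64(326))]
[(130, np.int64(93)), (150, np.int64(92)), (170, np.int64(90)), (190, np.int64(90)), (210, np.int64(88)), (230, np.int64(109)), (250, np.int64(109)), (270, np.int64(85)), (290, np.int64(83)), (310, np.int64(82)), (330, np.int64(81)), (350, np.int64(109)), (370, np.int64(97))]
vert line [(100, np.int64(196)), (120, np.int64(195)), (140, np.int64(190)), (160, np.int64(190)), (180, np.int64(190)), (200, np.int64(201)), (220, np.int64(197)), (240, np.int64(201)), (260, np.int64(191)), (280, np.int64(191)), (300, np.int64(195)), (320, np.int64(188)), (340, np.int64(191))]
```

View pics/scene0.png

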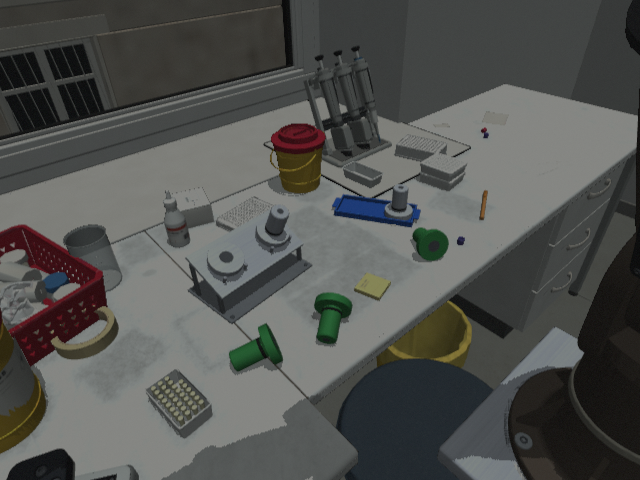

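```bash
python3 - <<'E'
s=open("h.py").read()
i=s.index("    return np.minimum(np.hypot");j=s.index("def score")
s=s[:i]+'''    g=np.hypot(cv2.Sobel(im,cv2.CV_32F,1,0),cv2.Sobel(im,cv2.CV_32F,0,1));return g/(g+25)
'''+s[j:]
s=s.replace("for s in (3,1.5,.8)","for s in (1.5,.7)").replace("/G[c].std()","")
s=s.replace('''        sx=np''','''        if s>1: x=min((x+np.array([i,j]+[0]*(len(x)-2))*.002 for i in range(-4,5) for j in range(-4,5)),key=fun)
        sx=np''')
open("h.py","w").write(s)
m=open("m.py").read()
m=m.replace('both=(','''for c,(x,y) in (("scene",(376,208)),("top",(398,207))):
    k=np.zeros((480,640));cv2.circle(k,(x,y),60,1,-1);blue[c]=blue[c]*k
both=(''')
m=m.replace('p0=ray("top",(413,229),.011)[:2]','p0=[.545,-.222]').replace("m0=(b0+c0)/2","b0=np.array([.579,.095]);c0=np.array([.577,.207]);m0=np.array([.579,.150])")
open("m.py","w").write(m)
E
python3 m.py
```

```text
init [0.58728521 0.09711158 0.087     ] [0.57683691 0.20727499 0.087     ] 0.11065776901520623 0.094560842769844
[391. 198.] 2390
tray0 [ 0.59391586 -0.19361627  0.01      ] -149.4660450378792 0.20197737313814343
('scene', 'top') stand [0.5711 0.1616 0.2396] 0.9951338768005371
 b [0.581 0.108] [0.5812 0.1074 0.0863]
 c [0.5605 0.2136] [0.5551 0.2143 0.0863]
 tray [ 0.5972 -0.1933 -2.5871] 1.4962539672851562
 a [ 0.5519 -0.2229] in tray [0.0541 0.0013]
('top',) stand [0.5737 0.1357 0.1216] 0.5544765591621399
 b [0.5784 0.074 ] [0.5774 0.0808 0.0863]
 c [0.5641 0.1889] [0.564  0.19   0.0863]
 tray [ 0.5946 -0.1931 -2.5859] 0.7886003255844116
 a [ 0.5505 -0.2235] in tray [0.0535 0.0026]
('scene',) stand [0.5792 0.1584 0.128 ] 0.6123324632644653
 b [0.5813 0.1069] [0.5833 0.1035 0.0863]
 c [0.5694 0.2107] [0.5693 0.2126 0.0863]
 tray [ 0.5991 -0.1945 -2.5897] 0.7422890067100525
 a [ 0.5393 -0.2067] in tray [ 0.0574 -0.021 ]
(758, 780, 3)
```

View pics/ov.png

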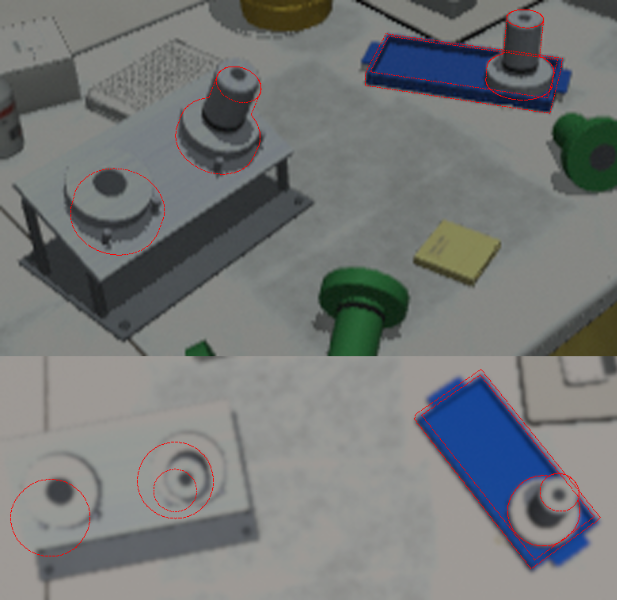

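```bash
cat > m2.py <<'E'
exec(open("m.py").read().split("for cs in (both")[0])
import os
near={"scene":{"b":(276,228),"c":(226,261),"a":(401,205)},"top":{"b":(254,207),"c":(196,216),"a":(418,224)}}
MK={}
for c in CP:
    get_image(c);L=silhouettes("plug_b",c)
    for k,p in near[c].items():
        MK[c,k]=min(L,key=lambda d:np.hypot(*(np.array(d["pixel"])-p)))["mask"]
mk={k:{c:MK[c,k]*255. for c in CP} for k in "abc"}
mk["bc"]={c:np.maximum(mk["b"][c],mk["c"][c]) for c in CP}
np.savez("masks.npz",**{c+k:MK[c,k] for c,k in MK})
w,_=fit(tray,[.597,-.1933,-2.587],blue,both,[.003,.003,.03]);Q=R.from_euler("z",w[2]).as_matrix()[:2,:2]
for cs in (both,("top",),("scene",)):
    v,sc=fit(fs,[.585,.152,.11],mk["bc"],cs,[.006,.006,.06]);print(cs,"mask stand",np.round(v,4),sc)
    def fit1(f,x0,ims,n=6):
        x=np.array(x0)
        G={c:grad(ims[c],.8) for c in cs};fun=lambda u:-sum(score(G[c],f(c,u)) for c in cs)
        x=min((x+np.array([i,j])*.001 for i in range(-n,n+1) for j in range(-n,n+1)),key=fun)
        return minimize(fun,x,method="Nelder-Mead",options=dict(initial_simplex=[x,x+[.001,0],x+[0,.001]])).x
    pb,pc=pos(*v,-1),pos(*v,1)
    fb=lambda c,u:plugpts(c,[u[0],u[1],pb[2]],Rst(v[2]));fc=lambda c,u:plugpts(c,[u[0],u[1],pc[2]],Rst(v[2])@flip,True)
    fa=lambda c,u:plugpts(c,[u[0],u[1],.011],np.eye(3))
    for nm,f,x0 in (("b",fb,pb[:2]),("c",fc,pc[:2]),("a",fa,[.5505,-.2235])):
        x=fit1(f,x0,mk[nm]);y=fit1(f,x,gray,4);print(nm,"stand",np.round(x0,4),"mask",np.round(x,4),"edge",np.round(y,4),np.round(Q.T@(y-w[:2]),4) if nm=="a" else "")
        if cs==both and nm=="a": a=y
    if cs==both: V=v;
v=V
tiles=[]
for c,(x,y,W_,H) in (("scene",(180,190,120,110)),("top",(165,170,120,90))):
    k=5;z=cv2.resize(I[c][y:y+H,x:x+W_],None,fx=k,fy=k,interpolation=2)
    for p in fs(c,v): cv2.circle(z,tuple(int(q) for q in (p-[x,y]+.5)*k),0,(0,0,255),-1)
    tiles.append(z)
o=np.vstack(tiles);cv2.imwrite("pics/ov2.png",cv2.resize(o,None,fx=.6,fy=.6))
E
python3 m2.py
```

```text
init [0.58728521 0.09711158 0.087     ] [0.57683691 0.20727499 0.087     ] 0.11065776901520623 0.094560842769844
[391. 198.] 2390
tray0 [ 0.59391586 -0.19361627  0.01      ] -149.4660450378792 0.20197737313814343
('scene', 'top') mask stand [0.5889 0.1512 0.0967] 1.6694447994232178
b stand [0.5912 0.0961] mask [0.5907 0.0968] edge [0.5932 0.0971] 
c stand [0.5806 0.2056] mask [0.5805 0.2053] edge [0.5817 0.2057] 
a stand [ 0.5505 -0.2235] mask [ 0.5561 -0.2272] edge [ 0.552  -0.2229] [0.054  0.0015]
('top',) mask stand [0.5865 0.1512 0.0853] 0.8119981288909912
b stand [0.5883 0.0962] mask [0.5883 0.0964] edge [0.5894 0.0923] 
c stand [0.5789 0.2058] mask [0.5785 0.2055] edge [0.5811 0.2037] 
a stand [ 0.5505 -0.2235] mask [ 0.5445 -0.2295] edge [ 0.5506 -0.2235] [0.0555 0.0012]
('scene',) mask stand [0.5919 0.15   0.0966] 0.9190815687179565
b stand [0.5942 0.095 ] mask [0.5942 0.095 ] edge [0.5921 0.0972] 
c stand [0.5836 0.2045] mask [0.5835 0.2047] edge [0.5834 0.2067] 
a stand [ 0.5505 -0.2235] mask [ 0.5561 -0.2272] edge [ 0.5536 -0.2225] [0.0524 0.0019]
```

View pics/ov2.png

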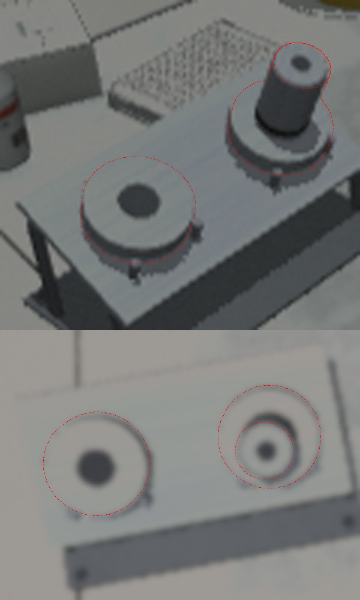

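Overlay fits both stand plugs: b's flange is at scene (280,222) and c's at scene (226,257), and the outlines lie on the flange edges in both views. Now I'll compute the first approach.

```bash
cat > g.py <<'E'
from h import *
yaw=.096;RS=Rst(yaw);n=RS[:,2]
B=np.array([.5915,.0965,.0863]);C=np.array([.581,.2055,.0863])
TR=np.array([.597,-.1938]);TA=-2.587;U=np.array([np.cos(TA),np.sin(TA),0])
RG=RS@np.diag([1,-1,-1.])             # grasp orientation on stand
yt=np.array([-U[1],U[0],0]);RT=np.c_[-U,yt,[0,0,-1.]]
def show(p,Rt,tag=""):
    s=observe();R0=R.from_rotvec(s["ee_rot"]).as_matrix()
    print(tag,"d",np.round(R0.T@(np.array(p)-s["position"]),4),"w",np.round(R.from_matrix(R0.T@Rt).as_rotvec(),4),
      "pos",np.round(s["position"],4),"F",np.round(s["force"],2),"t",round(s["clock"],2),"q",np.round(s["joints"],2))
def tcp(o,z,nn=n): return o+nn*z      # TCP at height z along normal
E
python3 -c "
from g import *
print(RT,np.linalg.det(RT))
show(tcp(B,.11),RG,'preB'); show(tcp(B,.023),RG,'B')"
```

```text
[[ 0.85011502  0.52659705  0.        ]
 [ 0.52659705 -0.85011502  0.        ]
 [-0.          0.         -1.        ]] 1.0
preB d [-0.4869 -0.3628  0.0407] w [-0.59    0.1266  2.6613] pos [0.2006 0.5919 0.2267] F [-0.27  0.28  0.33] t 0.6 q [-1.35  0.43  0.02  1.57 -0.01  1.13 -0.08]
B d [-0.5204 -0.3477  0.1196] w [-0.59    0.1266  2.6613] pos [0.2006 0.5919 0.2267] F [-0.27  0.28  0.33] t 0.6 q [-1.35  0.43  0.02  1.57 -0.01  1.13 -0.08]
```

Emit:
jog_arm:
  motion:
    - [[-0.487, -0.363, 0.0, -0.59, 0.127, 2.661, -1], [-0.487, -0.363, 0.0, -0.59, 0.127, 2.661, -1], [-0.487, -0.363, 0.0, -0.59, 0.127, 2.661, -1], [-0.487, -0.363, 0.0, -0.59, 0.127, 2.661, -1], [-0.487, -0.363, 0.0, -0.59, 0.127, 2.661, -1], [-0.487, -0.363, 0.0, -0.59, 0.127, 2.661, -1], [-0.487, -0.363, 0.0, -0.59, 0.127, 2.661, -1], [-0.487, -0.363, 0.0, -0.59, 0.127, 2.661, -1], [-0.487, -0.363, 0.0, -0.59, 0.127, 2.661, -1], [-0.487, -0.363, 0.0, -0.59, 0.127, 2.661, -1]]

```text
clock: 1.43
position: [0.438, 0.2468, 0.2272]
ee_rot: [-2.181, -2.206, -0.408]
force: [0.5, 0.4, -0.6]
width: 0.999
gripper_force: 0.0
```

```bash
python3 -c "
from g import *
show(tcp(B,.11),RG,'preB')"
```

```text
preB d [-0.1628  0.0993  0.0285] w [-0.3185  0.067   1.4359] pos [0.438  0.2468 0.2272] F [ 0.45  0.4  -0.63] t 1.43 q [-0.93  0.09  0.4   2.09 -0.17  0.72 -0.42]
```

Emit:
jog_arm:
  motion:
    - [[-0.163, 0.099, 0.028, -0.318, 0.067, 1.436, -1], [-0.163, 0.099, 0.028, -0.318, 0.067, 1.436, -1], [-0.163, 0.099, 0.028, -0.318, 0.067, 1.436, -1], [-0.163, 0.099, 0.028, -0.318, 0.067, 1.436, -1], [-0.163, 0.099, 0.028, -0.318, 0.067, 1.436, -1], [-0.163, 0.099, 0.028, -0.318, 0.067, 1.436, -1], [-0.163, 0.099, 0.028, -0.318, 0.067, 1.436, -1], [-0.163, 0.099, 0.028, -0.318, 0.067, 1.436, -1], [-0.163, 0.099, 0.028, -0.318, 0.067, 1.436, -1], [-0.163, 0.099, 0.028, -0.318, 0.067, 1.436, -1]]

```text
clock: 2.27
position: [0.5449, 0.0939, 0.1864]
ee_rot: [-3.012, -0.49, -0.654]
force: [0.1, 0.2, 0.1]
width: 1.0
gripper_force: 0.0
```

```bash
python3 -c "
from g import *
show(tcp(B,.08),RG,'preB')"
```

```text
preB d [-0.0003  0.0033  0.0303] w [-0.0483  0.0106  0.2162] pos [0.5449 0.0939 0.1864] F [0.11 0.24 0.15] t 2.27 q [-0.98  0.18  0.81  2.22 -0.36  0.39 -1.15]
```

Emit:
jog_arm:
  motion:
    - [[0, 0.003, 0.0, -0.048, 0.011, 0.216, -1], [0, 0.003, 0.015, -0.048, 0.011, 0.216, -1], [0, 0.003, 0.03, -0.048, 0.011, 0.216, -1], [0, 0.003, 0.03, -0.048, 0.011, 0.216, -1], [0, 0.003, 0.03, -0.048, 0.011, 0.216, -1]]

```text
clock: 2.68
position: [0.5576, 0.0936, 0.1587]
ee_rot: [-3.045, -0.158, -0.672]
force: [-0.1, -1.0, -0.4]
width: 0.999
gripper_force: 0.0
```

```bash
python3 -c "
from g import *
show(tcp(B,.08),RG,'preB')
show(tcp(B,.022),RG,'B')"
```

```text
preB d [ 0.0003  0.0004 -0.    ] w [-0.0005  0.0017  0.0077] pos [0.5576 0.0936 0.1587] F [-0.14 -1.03 -0.42] t 2.68 q [-0.97  0.27  0.8   2.24 -0.46  0.3  -1.29]
B d [0.0004 0.0004 0.058 ] w [-0.0005  0.0017  0.0077] pos [0.5576 0.0936 0.1587] F [-0.14 -1.03 -0.42] t 2.68 q [-0.97  0.27  0.8   2.24 -0.46  0.3  -1.29]
```

Emit:
jog_arm:
  motion:
    - [[0, 0, 0.02, 0, 0.002, 0.008, -1], [0, 0, 0.04, 0, 0.002, 0.008, -1], [0, 0, 0.058, 0, 0.002, 0.008, -1], [0, 0, 0.058, 0, 0.002, 0.008, -1], [0, 0, 0.058, 0, 0.002, 0.008, 0.2], [0, 0, 0.058, 0, 0.002, 0.008, 1], [0, 0, 0.058, 0, 0.002, 0.008, 1], [0, 0, 0.058, 0, 0.002, 0.008, 1], [0, 0, 0.058, 0, 0.002, 0.008, 1], [0, 0, 0.058, 0, 0.002, 0.008, 1]]
  force: 25

```text
clock: 3.52
position: [0.5822, 0.0969, 0.1069]
ee_rot: [-3.041, -0.146, -0.677]
force: [-0.2, -0.5, 0.4]
width: 0.617
gripper_force: 0.0
```

Emit:
jog_arm:
  motion:
    - [[0, 0, 0, 0, 0, 0, 1], [0, 0, 0, 0, 0, 0, 1], [0, 0, 0, 0, 0, 0, 1]]

```text
clock: 3.77
position: [0.5822, 0.0964, 0.1064]
ee_rot: [-3.042, -0.145, -0.677]
force: [0.8, -2.4, 2.2]
width: 0.395
gripper_force: 1.3
```

Emit:
jog_arm:
  motion:
    - [[0, 0, 0, 0, 0, 0, 1], [0, 0, 0, 0, 0, 0, 1], [0, 0, 0, 0, 0, 0, 1], [0, 0, -0.01, 0, 0, 0, 1], [0, 0, -0.03, 0, 0, 0, 1], [0, 0, -0.06, 0, 0, 0, 1], [0, 0, -0.08, 0, 0, 0, 1], [0, 0, -0.08, 0, 0, 0, 1]]

```text
clock: 4.43
position: [0.5477, 0.0947, 0.1809]
ee_rot: [-3.039, -0.149, -0.678]
force: [0.7, 0.7, -2.3]
width: 0.365
gripper_force: 25.0
```

```bash
python3 -c "
from g import *
END=np.array([*(TR-.051*U[:2]),.0])
print(observe()['gripper_force'],observe()['width'])
show(END+[0,0,.15],RT,'preEnd')"
```

```text
24.974817987531424 0.3652292419210016
preEnd d [0.0474 0.2696 0.0555] w [ 0.0973 -0.4318 -0.4494] pos [0.5477 0.0947 0.1809] F [ 0.67  0.67 -2.26] t 4.43 q [-1.12  0.22  0.95  2.24 -0.39  0.35 -1.36]
```

Emit:
jog_arm:
  motion:
    - [[0.01, 0.04, 0, 0.02, -0.1, -0.1, 1], [0.02, 0.08, 0.01, 0.04, -0.2, -0.2, 1], [0.03, 0.12, 0.02, 0.06, -0.3, -0.3, 1], [0.04, 0.16, 0.03, 0.08, -0.4, -0.4, 1], [0.045, 0.2, 0.04, 0.097, -0.432, -0.449, 1], [0.047, 0.24, 0.05, 0.097, -0.432, -0.449, 1], [0.047, 0.26, 0.055, 0.097, -0.432, -0.449, 1], [0.047, 0.27, 0.055, 0.097, -0.432, -0.449, 1], [0.047, 0.27, 0.055, 0.097, -0.432, -0.449, 1], [0.047, 0.27, 0.055, 0.097, -0.432, -0.449, 1]]

```text
clock: 5.27
position: [0.639, -0.173, 0.1462]
ee_rot: [3.025, 0.847, -0.005]
force: [-0.6, 1.8, -2.5]
width: 0.363
gripper_force: 25.0
```

```bash
python3 -c "
from g import *
END=np.array([*(TR-.051*U[:2]),.0])
show(END+[0,0,.15],RT,'preEnd')
for c in ('scene','top'): cv2.imwrite(f'pics/{c}1.png',get_image(c)[:,:,::-1])
tiles=[]
s=observe();o=s['position']-np.array([0,0,.022])
Q=R.from_rotvec(s['ee_rot']).as_matrix();o=s['position']+Q@[0,0,.022];Rm=Q@np.diag([1,-1,-1.])
for c in ('scene','top'):
    m=proj(c,o)[0].astype(int);x,y=m-[60,55];k=3.2
    z=cv2.resize(cv2.imread(f'pics/{c}1.png')[y:y+110,x:x+120],None,fx=k,fy=k,interpolation=2)
    for p in plugpts(c,o,Rm): cv2.circle(z,tuple(int(q) for q in (p-[x,y]+.5)*k),0,(0,0,255),-1)
    tiles.append(z)
cv2.imwrite('pics/held1.png',np.hstack(tiles))
"
```

```text
preEnd d [ 0.0043 -0.0045 -0.0038] w [-0.0007  0.0032 -0.0083] pos [ 0.639  -0.173   0.1462] F [-0.56  1.83 -2.54] t 5.27 q [-0.22  0.63  0.65  1.6  -0.42  1.06 -0.47]
```

View pics/held1.png

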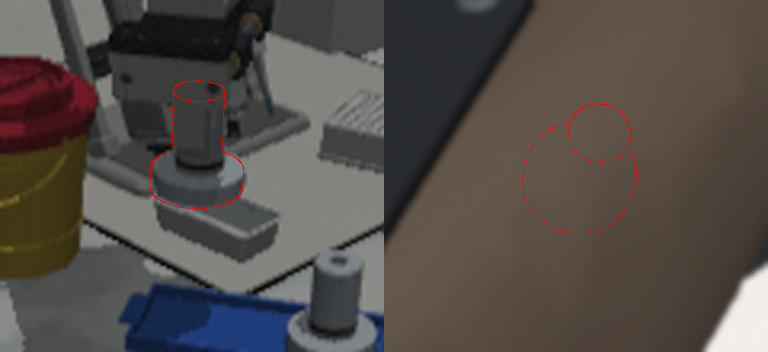

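```bash
cat > held.py <<'E'
from g import *
import sys
def measure(img,hang,zoff,c="scene",names=True):
    s=observe();Q=R.from_rotvec(s['ee_rot']).as_matrix();o=s['position']+Q@[0,0,zoff]
    Rm=Q@np.diag([1,-1,-1.])
    if hang: Rm=Rm@np.diag([1,-1,-1.])
    g=cv2.imread(img,0);res=[]
    for sg in (.6,1,1.5):
        G=grad(g,sg);fun=lambda u:-score(G,plugpts(c,o+Q@[u[0],u[1],0.],Rm))
        x=min((np.array([i,j])*.001 for i in range(-6,7) for j in range(-6,7)),key=fun)
        r=minimize(fun,x,method="Nelder-Mead",options=dict(initial_simplex=[x,x+[.001,0],x+[0,.001]]));res.append(np.round(r.x,4));
    return res
if __name__=="__main__":
    print("held offset in tool xy",measure("pics/scene1.png",False,.022))
E
python3 held.py; python3 - <<'E'
import sys;sys.path.insert(0,".")
exec(open("m.py").read().replace("pics/","pics/").split("for cs in (both")[0])
for s in (.6,1,1.5):
  for c in CP:
    G=grad(blue[c],s);fun=lambda v:-score(G,tray(c,v))
    r=minimize(fun,[.598,-.194,-2.588],method="Nelder-Mead",options=dict(initial_simplex=[[.598,-.194,-2.588],[.6,-.194,-2.588],[.598,-.192,-2.588],[.598,-.194,-2.57]]));print(s,c,np.round(r.x,4),r.fun)
E
```

```text
held offset in tool xy [array([-0.0023,  0.0023]), array([-0.0019,  0.0022]), array([-0.0027,  0.002 ])]
init [0.58728521 0.09711158 0.087     ] [0.57683691 0.20727499 0.087     ] 0.11065776901520623 0.094560842769844
[391. 198.] 2390
tray0 [ 0.59391586 -0.19361627  0.01      ] -149.4660450378792 0.20197737313814343
0.6 scene [ 0.5987 -0.1946 -2.5906] -0.7454075813293457
0.6 top [ 0.5946 -0.1932 -2.5885] -0.7872506976127625
1 scene [ 0.5993 -0.1944 -2.5856] -0.7302650809288025
1 top [ 0.5961 -0.1921 -2.5865] -0.7891301512718201
1.5 scene [ 0.6004 -0.1936 -2.5714] -0.6995978951454163
1.5 top [ 0.5961 -0.192  -2.581 ] -0.7849889993667603
```

Emit:
jog_arm:
  motion:
    - [[0.004, -0.0045, 0.02, 0, 0.003, -0.008, 1], [0.004, -0.0045, 0.05, 0, 0.003, -0.008, 1], [0.004, -0.0045, 0.08, 0, 0.003, -0.008, 1], [0.004, -0.0045, 0.095, 0, 0.003, -0.008, 1], [0.004, -0.0045, 0.095, 0, 0.003, -0.008, 1], [0.004, -0.0045, 0.095, 0, 0.003, -0.008, 1], [0.004, -0.0045, 0.095, 0, 0.003, -0.008, 1]]

```text
clock: 5.95
position: [0.6418, -0.1629, 0.0548]
ee_rot: [3.018, 0.869, 0.005]
force: [-0.1, -0.1, -2.2]
width: 0.365
gripper_force: 25.0
```

```bash
python3 -c "
from held import *
END=np.array([*(TR-.051*U[:2]),.0])
show(END+[0,0,.05],RT,'End')
for c in ('scene','top'): cv2.imwrite(f'pics/{c}2.png',get_image(c)[:,:,::-1])
print(measure('pics/scene2.png',False,.022))
s=observe();Q=R.from_rotvec(s['ee_rot']).as_matrix();o=s['position']+Q@[0,0,.022];Rm=Q@np.diag([1,-1,-1.])
c='scene';x,y=315,165;k=6;z=cv2.resize(cv2.imread('pics/scene2.png')[y:y+75,x:x+125],None,fx=k,fy=k,interpolation=2)
u=measure('pics/scene2.png',False,.022)[1]
Qt=R.from_euler('z',-2.588).as_matrix()
L=[[i*.09,j*.039,.014] for i in(-1,1) for j in(-1,1)]
tr=lambda P:np.array(P)@Qt.T+[.599,-.1946,0]
pts=np.vstack([plugpts(c,o+Q@[u[0],u[1],0],Rm),hull(c,tr(L))[1],hull(c,tr([[i*.086,j*.035,.014] for i in(-1,1) for j in(-1,1)]))[1]])
for p in pts: cv2.circle(z,tuple(int(q) for q in (p-[x,y]+.5)*k),0,(0,0,255),-1)
cv2.imwrite('pics/held2.png',z)
"
```

```text
End d [-0.0034  0.0027  0.0048] w [ 0.0018 -0.003   0.0061] pos [ 0.6418 -0.1629  0.0548] F [-0.11 -0.12 -2.19] t 5.95 q [-0.2   0.73  0.59  1.68 -0.5   0.88 -0.42]
[array([0.0011, 0.0007]), array([0.0014, 0.0019]), array([0.003 , 0.0024])]
```

View pics/held2.png

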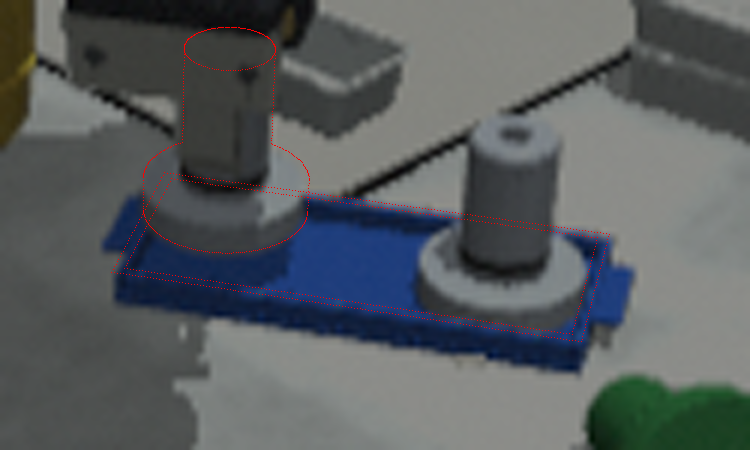

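Emit:
jog_arm:
  motion:
    - [[-0.0034, 0.0026, 0, 0.002, -0.003, 0.006, 1], [-0.0034, 0.0026, 0.006, 0.002, -0.003, 0.006, 1], [-0.0034, 0.0026, 0.012, 0.002, -0.003, 0.006, 1], [-0.0034, 0.0026, 0.016, 0.002, -0.003, 0.006, 1], [-0.0034, 0.0026, 0.018, 0.002, -0.003, 0.006, 1], [-0.0034, 0.0026, 0.019, 0.002, -0.003, 0.006, 1], [-0.0034, 0.0026, 0.019, 0.002, -0.003, 0.006, 1], [-0.0034, 0.0026, 0.019, 0.002, -0.003, 0.006, 1]]

```text
clock: 6.72
position: [0.6394, -0.1676, 0.0345]
ee_rot: [-3.022, -0.858, 0.003]
force: [0.7, -0.2, -1.8]
width: 0.363
gripper_force: 25.0
```

```bash
python3 -c "
from held import *
END=np.array([*(TR-.051*U[:2]),.033])
show(END,RT,'End')
"
```

```text
End d [ 0.0012 -0.0001  0.0015] w [-0.0008  0.0018 -0.0011] pos [ 0.6394 -0.1676  0.0345] F [ 0.68 -0.17 -1.82] t 6.72 q [-0.18  0.75  0.57  1.69 -0.51  0.86 -0.4 ]
```

Emit:
jog_arm:
  motion:
    - [[0.001, 0, 0.0005, 0, 0.001, 0, 1], [0.001, 0, 0.001, 0, 0.001, 0, 1], [0.001, 0, 0.0015, 0, 0.001, 0, 1], [0.001, 0, 0.0015, 0, 0.001, 0, 1]]

```text
clock: 7.05
position: [0.6407, -0.1672, 0.0339]
ee_rot: [-3.022, -0.858, -0.0]
force: [-0.7, 1.6, 6.0]
width: 0.365
gripper_force: 25.0
```

Emit:
jog_arm:
  motion:
    - [[0, 0, -0.0008, 0, 0, 0, 1], [0, 0, -0.0008, 0, 0, 0, 0.1], [0, 0, -0.0008, 0, 0, 0, -0.3], [0, 0, -0.0008, 0, 0, 0, -1], [0, 0, -0.0008, 0, 0, 0, -1], [0, 0, -0.0008, 0, 0, 0, -1], [0, 0, -0.03, 0, 0, 0, -1], [0, 0, -0.07, 0, 0, 0, -1], [0, 0, -0.11, 0, 0, 0, -1]]

```text
clock: 7.8
position: [0.6393, -0.1669, 0.1433]
ee_rot: [-3.021, -0.858, 0.006]
force: [1.4, -0.4, 0.2]
width: 0.896
gripper_force: 0.0
```

```bash
python3 -c "
from g import *
show(tcp(C,.08),RG,'preC')
for c in ('scene','top'): cv2.imwrite(f'pics/{c}3.png',get_image(c)[:,:,::-1])
print([(round(d['p'],2),np.round(d['pixel'])) for c in ('scene',) for d in silhouettes('plug_b',c)])
"
```

```text
preC d [ 0.1157 -0.3625 -0.0149] w [-0.1014  0.4323  0.4496] pos [ 0.6393 -0.1669  0.1433] F [ 1.36 -0.44  0.21] t 7.8 q [-0.23  0.63  0.65  1.61 -0.43  1.05 -0.47]
[(0.98, array([257., 350.])), (0.89, array([430., 242.])), (0.77, array([224., 260.])), (0.76, array([352., 198.])), (0.59, array([402., 206.])), (0.58, array([326., 311.]))]
```

Emit:
jog_arm:
  motion:
    - [[0.01, -0.03, -0.02, 0, 0, 0, -1], [0.02, -0.07, -0.03, -0.02, 0.06, 0.06, -1], [0.035, -0.11, -0.03, -0.03, 0.12, 0.12, -1], [0.05, -0.15, -0.03, -0.04, 0.18, 0.18, -1], [0.065, -0.19, -0.03, -0.06, 0.24, 0.24, -1], [0.075, -0.23, -0.03, -0.08, 0.3, 0.3, -1], [0.09, -0.27, -0.025, -0.1, 0.36, 0.36, -1], [0.1, -0.31, -0.02, -0.1, 0.43, 0.45, -1], [0.11, -0.35, -0.015, -0.1, 0.432, 0.45, -1], [0.116, -0.3625, -0.015, -0.1, 0.432, 0.45, -1]]

```text
clock: 8.78
position: [0.5449, 0.2031, 0.1565]
ee_rot: [-3.042, -0.143, -0.674]
force: [1.2, 0.3, -0.6]
width: 1.002
gripper_force: 0.0
```

Emit:
jog_arm:
  motion:
    - [[0, 0, 0, 0, 0, 0, -1], [0, 0, 0, 0, 0, 0, -1], [0, 0, 0, 0, 0, 0, -1]]

```text
clock: 9.03
position: [0.5479, 0.2023, 0.1577]
ee_rot: [-3.043, -0.149, -0.677]
force: [0.0, -0.5, -0.6]
width: 0.999
gripper_force: 0.0
```

```bash
python3 -c "
from h import *
g={c:cv2.imread(f'pics/{c}3.png',0) for c in CP}
I={c:cv2.imread(f'pics/{c}3.png') for c in CP}
c='scene'
k=np.zeros((480,640));cv2.circle(k,(376,208),60,1,-1)
for s in (.6,1,1.5):
    G=grad(g[c],s);r={}
    for nm,x0 in (('a',(.5535,-.2225)),('b',(.6424,-.167))):
        fun=lambda u:-score(G,plugpts(c,[u[0],u[1],.011],np.eye(3)))
        x=min((np.array(x0)+np.array([i,j])*.001 for i in range(-6,7) for j in range(-6,7)),key=fun)
        r[nm]=minimize(fun,x,method='Nelder-Mead',options=dict(initial_simplex=[x,x+[.001,0],x+[0,.001]])).x
    Q=R.from_euler('z',-2.588).as_matrix()[:2,:2];t=np.array([.599,-.1946])
    print(s,{n:(np.round(v,4),np.round(Q.T@(v-t),4)) for n,v in r.items()},np.linalg.norm(r['a']-r['b']))
from g import *
show(tcp(C,.08),RG,'preC');show(tcp(C,-.013),RG,'C')
"
```

```text
0.6 {'a': (array([ 0.5536, -0.2226]), array([ 0.0533, -0.0001])), 'b': (array([ 0.6444, -0.1675]), array([-0.0529,  0.0008]))} 0.10618196231893572
1 {'a': (array([ 0.5509, -0.2179]), array([ 0.0532, -0.0055])), 'b': (array([ 0.6445, -0.1674]), array([-0.0529,  0.0008]))} 0.10628902869259697
1.5 {'a': (array([ 0.5561, -0.2271]), array([0.0536, 0.0051])), 'b': (array([ 0.6398, -0.1621]), array([-0.0518, -0.0062]))} 0.10595777086346775
preC d [-0.     -0.     -0.0013] w [-0.0003 -0.0012  0.0015] pos [0.5479 0.2023 0.1577] F [ 0.03 -0.52 -0.57] t 9.03 q [-1.3   0.36  0.95  2.2  -0.45  0.34 -1.52]
C d [-0.0001 -0.      0.0917] w [-0.0003 -0.0012  0.0015] pos [0.5479 0.2023 0.1577] F [ 0.03 -0.52 -0.57] t 9.03 q [-1.3   0.36  0.95  2.2  -0.45  0.34 -1.52]
```

Emit:
jog_arm:
  motion:
    - [[0, 0, 0.03, 0, 0, 0, -1], [0, 0, 0.055, 0, 0, 0, -1], [0, 0, 0.075, 0, 0, 0, -1], [0, 0, 0.085, 0, 0, 0, -1], [0, 0, 0.09, 0, 0, 0, -1], [0, 0, 0.09, 0, 0, 0, -1], [0, 0, 0.09, 0, 0, 0, 0], [0, 0, 0.09, 0, 0, 0, 0.5], [0, 0, 0.09, 0, 0, 0, 1], [0, 0, 0.09, 0, 0, 0, 1]]
  force: 30

```text
clock: 9.87
position: [0.5865, 0.2063, 0.0775]
ee_rot: [-3.041, -0.146, -0.679]
force: [-0.9, -0.4, -0.1]
width: 0.758
gripper_force: 0.0
```

Emit:
jog_arm:
  motion:
    - [[0, 0, 0, 0, 0, 0, 1], [0, 0, 0, 0, 0, 0, 1], [0, 0, 0, 0, 0, 0, 1], [0, 0, 0, 0, 0, 0, 1]]

```text
clock: 10.2
position: [0.5864, 0.2064, 0.0772]
ee_rot: [-3.041, -0.147, -0.678]
force: [-4.8, 0.1, 7.1]
width: 0.675
gripper_force: 30.0
```

```bash
python3 -c "
from g import *
print(observe()['ft_torque'],observe()['gripper_force'])
show(tcp(C,-.013),RG,'C')"
```

```text
[-0.12229481  0.7916284   0.00792297] 30.00130534172058
C d [-0.0011  0.0004  0.0025] w [-0.0017 -0.0025  0.    ] pos [0.5864 0.2064 0.0772] F [-4.75  0.13  7.13] t 10.2 q [-0.95  0.5   0.57  2.17 -0.64  0.16 -1.36]
```

Emit:
jog_arm:
  motion:
    - [[0, 0, 0, 0, 0, 0, 0], [0, 0, 0, 0, 0, 0, -1], [0, 0, 0, 0, 0, 0, -1], [0, 0, 0, 0, 0, 0, -1], [-0.001, 0, 0.002, 0, 0, 0, -1], [-0.001, 0, 0.004, 0, 0, 0, -1], [-0.001, 0, 0.004, 0, 0, 0, -1], [-0.001, 0, 0.004, 0, 0, 0, -1]]

```text
clock: 10.87
position: [0.5872, 0.2059, 0.0725]
ee_rot: [-3.042, -0.146, -0.677]
force: [0.3, 0.5, 0.8]
width: 1.0
gripper_force: 0.0
```

```bash
python3 -c "
from g import *
print(observe()['ft_torque'],observe()['gripper_force'],observe()['width'])
show(tcp(C,-.0145),RG,'C')"
```

```text
[-7.01861133e-02  6.88194706e-01 -5.89558415e-04] 0.0 0.9995649376752833
C d [ 0.0002 -0.0002 -0.0006] w [-0.0008 -0.0018 -0.0003] pos [0.5872 0.2059 0.0725] F [0.31 0.46 0.76] t 10.87 q [-0.94  0.5   0.55  2.17 -0.65  0.15 -1.35]
```

Emit:
jog_arm:
  motion:
    - [[0, 0, 0, 0, 0, 0, 0], [0, 0, 0, 0, 0, 0, 0.3], [0, 0, 0, 0, 0, 0, 0.3], [0, 0, 0, 0, 0, 0, 0.5], [0, 0, 0, 0, 0, 0, 0.5], [0, 0, 0, 0, 0, 0, 1], [0, 0, 0, 0, 0, 0, 1], [0, 0, 0, 0, 0, 0, 1], [0, 0, 0, 0, 0, 0, 1]]
  force: 30

```text
clock: 11.62
position: [0.5873, 0.2061, 0.0728]
ee_rot: [-3.042, -0.146, -0.678]
force: [-0.5, 0.4, 0.7]
width: 0.678
gripper_force: 30.0
```

```bash
python3 -c "
from g import *
print(observe()['ft_torque'],observe()['gripper_force'],observe()['width'])
show(tcp(C,-.0145),RG,'C')"
```

```text
[-0.07768636  0.69850755  0.00825134] 30.000177919864655 0.6784376637121048
C d [ 0.     -0.     -0.0004] w [-0.0011 -0.0021 -0.0003] pos [0.5873 0.2061 0.0728] F [-0.52  0.35  0.7 ] t 11.62 q [-0.94  0.5   0.55  2.17 -0.65  0.15 -1.35]
```

Emit:
jog_arm:
  motion:
    - [[0, 0, -0.005, 0, 0, 0, 1], [0, 0, -0.012, 0, 0, 0, 1], [0, 0, -0.02, 0, 0, 0, 1], [0, 0, -0.03, 0, 0, 0, 1], [0, 0, -0.03, 0, 0, 0, 1]]

```text
clock: 12.03
position: [0.574, 0.2049, 0.1008]
ee_rot: [-3.041, -0.146, -0.677]
force: [0.3, 1.0, -2.3]
width: 0.674
gripper_force: 30.0
```

```bash
python3 -c "
from g import *
print(observe()['ft_torque'],observe()['gripper_force'],observe()['width'])
show(tcp(C,.09),RG,'C')"
```

```text
[-0.13427207  0.94104565  0.06583943] 29.99972105026245 0.6738024746775145
C d [ 0.0004 -0.     -0.0739] w [-0.0016 -0.002  -0.0003] pos [0.574  0.2049 0.1008] F [ 0.3   1.01 -2.27] t 12.03 q [-1.05  0.46  0.68  2.19 -0.61  0.21 -1.39]
```

Emit:
jog_arm:
  motion:
    - [[0, 0, -0.01, 0, 0, 0, 1], [0, 0, -0.03, 0, 0, 0, 1], [0, 0, -0.055, 0, 0, 0, 1], [0, 0, -0.075, 0, 0, 0, 1], [0, 0, -0.085, 0, 0, 0, 1], [0, 0, -0.085, 0, 0, 0, 1], [0, 0, -0.085, 0, 0, 0, 1]]

```text
clock: 12.62
position: [0.5384, 0.2021, 0.1768]
ee_rot: [-3.041, -0.148, -0.678]
force: [0.4, -0.3, -3.4]
width: 0.68
gripper_force: 30.0
```

```bash
python3 -c "
from g import *
print(observe()['gripper_force'],observe()['width'])
show([*TR,.17],RT,'preM')"
```

```text
29.999732673168182 0.6798685446702454
preM d [0.0153 0.3997 0.0139] w [ 0.0987 -0.4313 -0.45  ] pos [0.5384 0.2021 0.1768] F [ 0.38 -0.34 -3.37] t 12.62 q [-1.41  0.33  1.07  2.2  -0.42  0.38 -1.55]
```

Emit:
jog_arm:
  motion:
    - [[0, 0.03, 0, 0.01, -0.05, -0.05, 1], [0, 0.07, 0, 0.02, -0.1, -0.1, 1], [0, 0.11, 0, 0.04, -0.16, -0.16, 1], [0.005, 0.15, 0.005, 0.05, -0.22, -0.22, 1], [0.01, 0.19, 0.01, 0.06, -0.28, -0.28, 1], [0.01, 0.23, 0.01, 0.08, -0.34, -0.34, 1], [0.015, 0.27, 0.014, 0.099, -0.4, -0.4, 1], [0.015, 0.31, 0.014, 0.099, -0.431, -0.45, 1], [0.015, 0.35, 0.014, 0.099, -0.431, -0.45, 1], [0.015, 0.385, 0.014, 0.099, -0.431, -0.45, 1]]

```text
clock: 13.45
position: [0.5942, -0.1678, 0.168]
ee_rot: [-3.02, -0.859, 0.002]
force: [1.0, 0.3, -1.8]
width: 0.678
gripper_force: 30.0
```

Emit:
jog_arm:
  motion:
    - [[0, 0.01, 0, 0, 0, 0, 1], [0, 0.015, 0, 0, 0, 0, 1], [0, 0.015, 0, 0, 0, 0, 1], [0, 0.015, 0, 0, 0, 0, 1]]

```text
clock: 13.78
position: [0.6014, -0.1775, 0.1689]
ee_rot: [-3.02, -0.858, 0.001]
force: [-0.3, 0.3, -2.1]
width: 0.682
gripper_force: 30.0
```

```bash
python3 -c "
from g import *
print(observe()['gripper_force'],observe()['width'])
show([*TR,.135],RT,'preM')"
```

```text
29.999696910381317 0.6820979476296104
preM d [-0.0124  0.0116  0.0339] w [-0.0018  0.0003 -0.0008] pos [ 0.6014 -0.1775  0.1689] F [-0.26  0.32 -2.15] t 13.78 q [-0.27  0.57  0.73  1.68 -0.42  1.06 -0.43]
```

Emit:
jog_arm:
  motion:
    - [[-0.006, 0.006, 0.005, -0.002, 0, -0.001, 1], [-0.0124, 0.0116, 0.015, -0.002, 0, -0.001, 1], [-0.0124, 0.0116, 0.025, -0.002, 0, -0.001, 1], [-0.0124, 0.0116, 0.034, -0.002, 0, -0.001, 1], [-0.0124, 0.0116, 0.034, -0.002, 0, -0.001, 1], [-0.0124, 0.0116, 0.034, -0.002, 0, -0.001, 1], [-0.0124, 0.0116, 0.034, -0.002, 0, -0.001, 1]]

```text
clock: 14.37
position: [0.5973, -0.1945, 0.1362]
ee_rot: [3.019, 0.86, 0.001]
force: [0.1, -0.3, -2.4]
width: 0.678
gripper_force: 30.0
```

```bash
cat > mm.py <<'E'
from held import *
import sys
k=sys.argv[1]
show([*TR,.135],RT,'M')
cv2.imwrite(f'pics/scene{k}.png',get_image('scene')[:,:,::-1])
us=measure(f'pics/scene{k}.png',True,-.0145);print(us)
s=observe();Q=R.from_rotvec(s['ee_rot']).as_matrix()
for u in us:
    P=s['position']+Q@[u[0],u[1],-.0145];print("scene pos",np.round(P,4),"rel to mid of a,b in tool xy",np.round(RT.T@np.r_[P[:2]-[.5990,-.19505],0],4))
u=us[1]
c='scene';m=proj(c,s['position'])[0].astype(int);x,y=m-[62,50];kk=6;z=cv2.resize(cv2.imread(f'pics/scene{k}.png')[y:y+95,x:x+125],None,fx=kk,fy=kk,interpolation=2)
for p in plugpts(c,s['position']+Q@[u[0],u[1],-.0145],Q): cv2.circle(z,tuple(int(q) for q in (p-[x,y]+.5)*kk),0,(0,0,255),-1)
cv2.imwrite(f'pics/held{k}.png',z)
E
python3 mm.py 4
```

```text
M d [ 0.0001 -0.0007  0.0012] w [0.0022 0.     0.0002] pos [ 0.5973 -0.1945  0.1362] F [ 0.11 -0.34 -2.36] t 14.37 q [-0.23  0.6   0.7   1.71 -0.45  1.   -0.38]
[array([0.0009, 0.0017]), array([0.0012, 0.0009]), array([0.0012, 0.0001])]
scene pos [ 0.5991 -0.1956  0.151 ] rel to mid of a,b in tool xy [-0.0002  0.0005  0.    ]
scene pos [ 0.5989 -0.1948  0.151 ] rel to mid of a,b in tool xy [ 0.0001 -0.0003  0.    ]
scene pos [ 0.5985 -0.1941  0.151 ] rel to mid of a,b in tool xy [ 0.0001 -0.0011  0.    ]
```

View pics/held4.png

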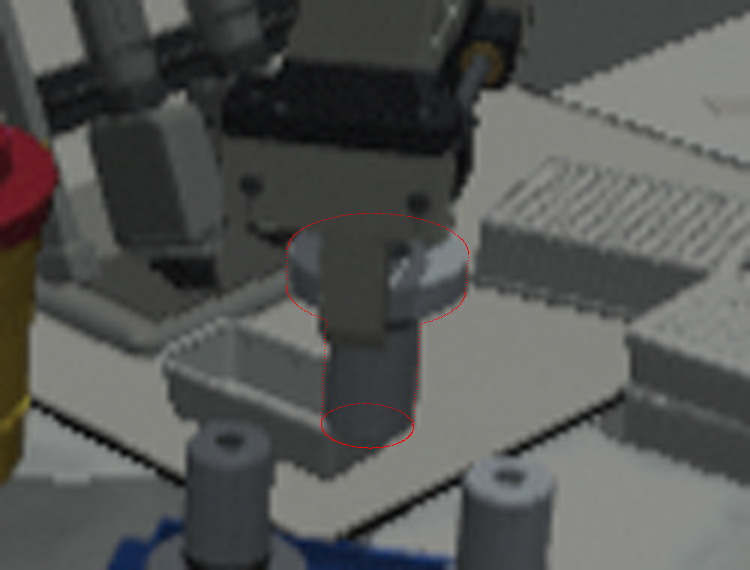

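Emit:
jog_arm:
  motion:
    - [[0, -0.0003, 0.012, 0, 0, 0, 1], [0, -0.0003, 0.03, 0, 0, 0, 1], [0, -0.0003, 0.045, 0, 0, 0, 1], [0, -0.0003, 0.057, 0, 0, 0, 1], [0, -0.0003, 0.062, 0, 0, 0, 1], [0, -0.0003, 0.063, 0, 0, 0, 1], [0, -0.0003, 0.063, 0, 0, 0, 1]]

```text
clock: 15.0
position: [0.597, -0.1949, 0.0732]
ee_rot: [3.02, 0.859, 0.0]
force: [-0.1, -0.0, -2.0]
width: 0.673
gripper_force: 30.0
```

```bash
python3 mm.py 5
```

```text
M d [ 0.0005 -0.0008 -0.0618] w [ 0.0023  0.0003 -0.0004] pos [ 0.597  -0.1949  0.0732] F [-0.07 -0.04 -2.05] t 15.0 q [-0.19  0.67  0.65  1.76 -0.51  0.88 -0.33]
[array([0.0038, 0.0017]), array([0.004 , 0.0016]), array([-0.0038, -0.0018])]
scene pos [ 0.6014 -0.1944  0.0882] rel to mid of a,b in tool xy [0.0024 0.0008 0.    ]
scene pos [ 0.6016 -0.1943  0.0882] rel to mid of a,b in tool xy [0.0026 0.0007 0.    ]
scene pos [ 0.5931 -0.1955  0.0882] rel to mid of a,b in tool xy [-0.0052 -0.0027  0.    ]
```

Emit:
jog_arm:
  motion:
    - [[0.0005, 0, 0.002, 0, 0, 0, 1], [0.0005, 0, 0.004, 0, 0, 0, 1], [0.0005, 0, 0.006, 0, 0, 0, 1], [0.0005, 0, 0.008, 0, 0, 0, 1], [0.0005, 0, 0.01, 0, 0, 0, 1], [0.0005, 0, 0.01, 0, 0, 0, 1]]

```text
clock: 15.55
position: [0.5972, -0.1944, 0.0628]
ee_rot: [3.02, 0.859, 0.0]
force: [-0.6, 0.3, -2.4]
width: 0.676
gripper_force: 30.0
```

No contact: it has entered between the neighbours. Lowering on.

Emit:
jog_arm:
  motion:
    - [[0, 0, 0.002, 0, 0, 0, 1], [0, 0, 0.004, 0, 0, 0, 1], [0, 0, 0.006, 0, 0, 0, 1], [0, 0, 0.0075, 0, 0, 0, 1], [0, 0, 0.0085, 0, 0, 0, 1], [0, 0, 0.0085, 0, 0, 0, 1]]

```text
clock: 16.05
position: [0.5973, -0.1945, 0.0544]
ee_rot: [3.02, 0.859, 0.0]
force: [-0.4, 0.1, -1.5]
width: 0.676
gripper_force: 30.0
```

Emit:
jog_arm:
  motion:
    - [[0, 0, 0.0007, 0, 0, 0, 1], [0, 0, 0.0014, 0, 0, 0, 1], [0, 0, 0.0014, 0, 0, 0, 1]]

```text
clock: 16.3
position: [0.5974, -0.1945, 0.0533]
ee_rot: [3.02, 0.859, 0.001]
force: [-0.3, -0.9, -1.8]
width: 0.677
gripper_force: 30.0
```

Emit:
jog_arm:
  motion:
    - [[0, 0, 0.0005, 0, 0, 0, 1], [0, 0, 0.001, 0, 0, 0, 1], [0, 0, 0.001, 0, 0, 0, 1]]

```text
clock: 16.55
position: [0.5974, -0.1945, 0.0523]
ee_rot: [3.02, 0.859, 0.001]
force: [0.1, 0.1, -2.1]
width: 0.676
gripper_force: 30.0
```

Emit:
jog_arm:
  motion:
    - [[0, 0, 0.0005, 0, 0, 0, 1], [0, 0, 0.001, 0, 0, 0, 1], [0, 0, 0.001, 0, 0, 0, 1]]

```text
clock: 16.8
position: [0.5976, -0.1945, 0.0518]
ee_rot: [3.02, 0.859, 0.002]
force: [-1.6, 0.1, 3.4]
width: 0.677
gripper_force: 30.0
```

Emit:
jog_arm:
  motion:
    - [[0, 0, -0.0002, 0, 0, 0, 0.2], [0, 0, -0.0002, 0, 0, 0, 0], [0, 0, -0.0002, 0, 0, 0, -0.6], [0, 0, -0.0002, 0, 0, 0, -1], [0, 0, -0.0002, 0, 0, 0, -1], [0, 0, -0.0002, 0, 0, 0, -1], [0, 0, -0.0002, 0, 0, 0, -1]]

```text
clock: 17.38
position: [0.5974, -0.1946, 0.0515]
ee_rot: [3.02, 0.859, 0.001]
force: [-0.6, 0.2, -0.4]
width: 0.978
gripper_force: 0.0
```

Emit:
jog_arm:
  motion:
    - [[0, 0, -0.01, 0, 0, 0, -1], [0, 0, -0.03, 0, 0, 0, -1], [0, 0, -0.06, 0, 0, 0, -1], [0, 0, -0.1, 0, 0, 0, -1], [0, 0, -0.13, 0, 0, 0, -1], [0, -0.04, -0.15, 0, 0, 0, -1], [0, -0.08, -0.15, 0, 0, 0, -1], [0, -0.12, -0.15, 0, 0, 0, -1], [0, -0.16, -0.15, 0, 0, 0, -1], [0, -0.2, -0.15, 0, 0, 0, -1]]

```text
clock: 18.22
position: [0.4908, -0.0231, 0.2017]
ee_rot: [3.02, 0.858, 0.002]
force: [1.5, 1.1, 0.5]
width: 1.002
gripper_force: 0.0
```

Emit:
jog_arm:
  motion:
    - [[0, -0.04, 0, 0, 0, 0, -1], [0, -0.08, 0, 0, 0, 0, -1], [-0.04, -0.1, 0, 0, 0, 0, -1], [-0.08, -0.12, 0, 0, 0, 0, -1], [-0.1, -0.14, 0, 0, 0, 0, -1], [-0.1, -0.14, 0, 0, 0, 0, -1], [-0.1, -0.14, 0, 0, 0, 0, -1]]

```text
clock: 18.8
position: [0.332, 0.0427, 0.2013]
ee_rot: [-3.019, -0.863, -0.003]
force: [0.3, 1.0, 0.8]
width: 1.003
gripper_force: 0.0
```

```bash
python3 -c "
from h import *
t=[]
for c,(x,y) in (('scene',(325,165)),('top',(350,155))):
    im=get_image(c)[:,:,::-1];cv2.imwrite(f'pics/{c}9.png',im);t.append(cv2.resize(im[y:y+100,x:x+100],(400,400),interpolation=2))
cv2.imwrite('pics/fin.png',np.hstack(t))"
```

```text
(no output)
```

View pics/fin.png

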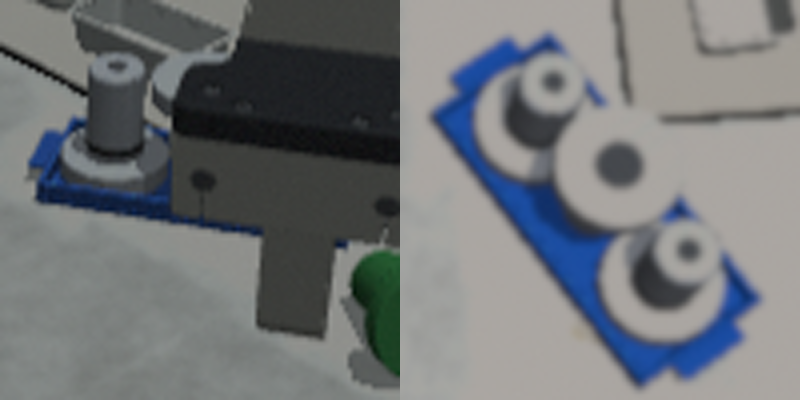

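The top view (crop centre about px 400,205) shows all three plugs in one row in the tray. The middle one is flange up between the other two, and the gripper is clear. Handing in.

```bash
python3 -c "
from cell import *
print(sign_off())"
```

```text
the job is handed in; nothing more can be done
None
```

I packed plug_b flange down at the tray's free end, then plug_c flange up in the middle next to plug_a, and handed the job in at about 19 s; the last top picture shows all three in one row, but whether they stand flat I judged only from the contact force and height at set-down.

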